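# Pack two L-shaped trivets into their tray

## Robot

A 6-joint arm with a two-finger parallel gripper is mounted at the origin on a cart in front of the work surface, level with it; the furniture and walls round the work are solid. World frame = base frame: x ahead of the robot, y to its left, z up, the work surface at z = 0. Lengths are in mm, angles in rad, forces in N, time in s.
With the tool pointing down it reaches from about 275 to 1000 mm from the base axis. Payload 8.4 kg.
Tool frame: the origin (TCP) lies between the finger pads; the fingertips stand 8 mm ahead of it and the grasp point (between the pads) lies 11 mm behind it (tcp_to_tips is the distance from the TCP to the fingertips, in mm); z points along the fingers, y is the line along which they close (so a half turn about z gives the same grasp; the last joint's range is limited). The gripper opens to 85 mm and grips with 20 to 120 N. Pads are 22 mm wide; open, the fingers measure 114 mm over their backs; the gripper's body (76 mm by 85 mm) begins 54 mm behind the grasp point. The pads swing forward as they close: fully open they stand 13 mm farther back than shut.
Start: joints at [1.339, 0.353, 1.633, -0, 1.155, -0.002], TCP at [142.363, 608.573, 239.281] pointing down, gripper open.
Joint ranges: [-2.63, 2.63], [-0.92, 2.1], [0.06, 2.66], [-1.3, 4.44], [0, 2.69], [-3.02, 3.02]. Speed limits (rad/s): [2.22, 2.22, 2.79, 3.14, 3.14, 3.14].

## Interface

Orientations are given as [roll, pitch, yaw] about the fixed x, y, z axes, in that order (R = Rz(yaw) Ry(pitch) Rx(roll)).
In Python, from rig import * gives the robot as it stands.
- The arm moves only by the tool step_arm, never from a script. Its argument "motion" is a list of rows, each an object with "claw": the finger opening in mm, from 0 to 85.4; "delta_pos": the shift along the tool's x, y, z in mm, a list of three; "turn": the turn about the tool's z in rad. In form: [{"claw": claw, "delta_pos": [dx, dy, dz], "turn": turn}, ...]. A call has 1 to 8 rows; each row shifts and turns the commanded pose from where the row before left it, along the tool's axes as they then stand; what a row does not reach is not made up. A row lasts 1/12 s, in which the tool goes at most 41.7 mm and 7.16 degrees, less where a joint would pass 70% of its speed; a pose out of reach is approached as far as the arm can. A call is refused whole if a number of a shift passes 41.7 or a number of a turn 0.125, either way. A call with a gripper value outside its range is refused whole. The fingers move at their own pace and stop on an object; "force" is the grip in N (left out, the last holds). Time passes only in rows, so rows that do not move let the fingers close. It gives the time, the measured TCP pose, the force, the opening and the grip force at its end, in the units of the state.
- sense(): the state, without advancing time (a new reading comes with each control period).
- grab_frame(name): name is "scene" or "top" or "wrist"; returns a dict with "img" (384x512x3 uint8, red, green, blue), "vertical_fov" (degrees; the focal length in pixels is half the picture's height over the tangent of half this angle, whatever the lens; pixels are square), "cx", "cy" (the principal point, pixels), "R" (3x3) and "t" (3): a world point X has camera coordinates R X + t. Camera axes: x right, y down, z forward; pixel columns grow to the right and rows downward; lengths in mm; the calibration is good to about 2 mm. A picture is of the moment at which its call begins. There is no depth.
- sign_off(): hands the job in; it is judged then, once.
The state is a dict: "clock": time; "qpos": joint angles; "qvel": joint speeds; "joint_efforts": joint torques, N m; "eef_pos": TCP position; "tcp_rot": TCP orientation; "contact_force": force on the tool from outside, world axes, zero at the start; "wrist_torque": the same for the moment, N m; "opening": opening from 0.0 (shut) to 1.0 (fully open); "grasp_force": force on a finger pad.
Only numpy, scipy, OpenCV 4.12 (cv2) and the standard library are available. Lean on these libraries where they do the work, as an engineer would, in place of code of your own. Each camera call takes 0.05 s, during which the arm holds its last target. There are 200 camera calls.

## Task

Put the two L-shaped wooden trivets away in the larger, square-cornered dark wooden tray: turn them so that they interlock and both lie flat, side by side, on the floor of the tray. Leave the straight trivet where it is.

Things in the scene. Friction and masses are not known exactly. Their poses are not given: they have to be found in the camera images.
- trivet_tray: dark wooden tray, fixed. Inside 126 mm (x) by 176 mm (y), floor 5 mm thick, rim 15 mm high, 8 mm thick. Origin: underside centre. The L's fit interlocked, a half turn apart, sides along the rim: one at about x = 0, y = -28 mm with its missing corner towards +y, the other at y = +28 mm with its missing corner towards -y; 7 to 10 mm play all round. Either L in either place, either way in x.
- l_trivet_1: one L-shaped beech trivet, underside centre of its 106 x 106 mm outline is the origin. Arms 48 mm wide, 12 mm thick; the 58 x 58 mm corner at +x +y is missing. Grip bar at x = -13, y = -13 mm (near the centre of mass): 48 mm long along (1, -1), 14 mm wide (pinch along the (1, 1) diagonal), from 12 to 44 mm above the underside. Loose, 0.08 to 0.15 kg, lies flat at any yaw; both L's are alike.
- l_trivet_2: other L-shaped beech trivet, underside centre of its 106 x 106 mm outline is the origin. Arms 48 mm wide, 12 mm thick; the 58 x 58 mm corner at +x +y is missing. Grip bar at x = -13, y = -13 mm (near the centre of mass): 48 mm long along (1, -1), 14 mm wide (pinch along the (1, 1) diagonal), from 12 to 44 mm above the underside. Loose, 0.08 to 0.15 kg, lies flat at any yaw; both L's are alike.
- bar_trivet: straight beech trivet of the same make, 48 mm along its x by 159 mm along its y, 12 mm thick, with the same kind of grip bar (48 mm along its y, 14 mm wide, up to 44 mm high) at its middle. Origin: underside, centre. Loose; not wanted in the tray, must stay where it is.

How it is judged:
By the outcome, as a careful person would: the job done as asked, in the order asked, and still so for the second after the job is handed in, with the robot touching nothing.
It also fails if it takes over 58 s, if anything falls off the work surface, if the arm or the gripper's body presses on something with over 40 N, if the wrist force passes 120 N, or if a joint passes its speed limit or range.

## Working session

There is one attempt and no reset: what is moved stays moved. The work goes in short steps, Python scripts to look and compute and a tool call to move; the robot and the scene stay as the last step left them, time stands still between calls to the robot, and variables do not carry over. Pictures are saved under pics/ and viewed, at most 10 in all, crops included, and the job is handed in when it is done.

Besides the shell and the picture viewer there is one more tool, called after ">>>" by a JSON object that holds its "name" and its "arguments". step_arm: Moves the arm, as the interface text tells. Its arguments: {"type":"object","properties":{"motion":{"type":"array","items":{"type":"object","properties":{"claw":{"type":"number"},"delta_pos":{"type":"array","items":{"type":"number"}},"turn":{"type":"number"}}}},"force":{"type":"number"}},"required":["motion"]}

```bash
mkdir -p pics; python3 - <<'E'
from rig import *
import cv2,pickle
s=sense();print({k:s[k] for k in('clock','eef_pos','tcp_rot','opening')})
for n in('top','scene'):
    f=grab_frame(n);pickle.dump(f,open(n+'.pkl','wb'));cv2.imwrite(f'pics/{n}0.png',f['img'][...,::-1]);print(n,f['vertical_fov'],f['cx'],f['cy'],f['R'],f['t'])
E
```

```text
{'clock': 0.0, 'eef_pos': array([142.27042724, 608.11763659, 238.55387371]), 'tcp_rot': array([-3.14021229e+00, -2.83308956e-05,  2.91176331e+00]), 'opening': 0.9987306858755117}
top 44.38037005013111 256.1446285202501 191.54681517478372 [[-0.00286218 -0.99972977  0.02306956]
 [-0.98195382 -0.00155268 -0.1891145 ]
 [ 0.18909921 -0.02319452 -0.98168401]] [114.571069   534.77455071 805.74917516]
scene 44.99240052521933 254.37858998404232 194.67918431613103 [[ 0.86483158 -0.5020231  -0.00625601]
 [-0.3436349  -0.58280087 -0.73638183]
 [ 0.36603469  0.63899604 -0.67653726]] [-409.04252281  289.90308924  678.59567494]
```

View pics/top0.png

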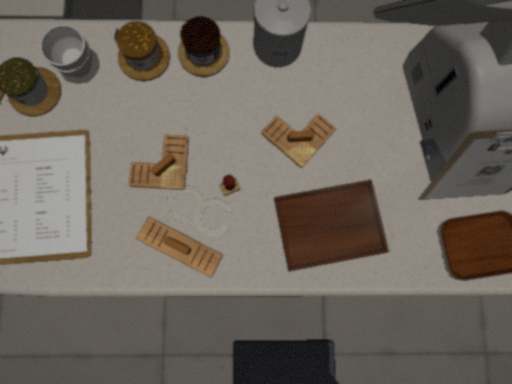

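View pics/scene0.png

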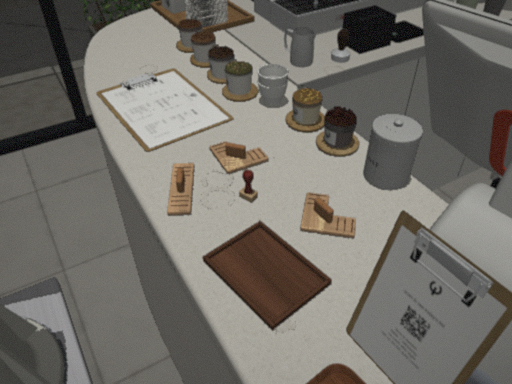

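```bash
cat > h.py <<'E'
import numpy as np,cv2,pickle
from scipy.optimize import minimize
def proj(f,X):
    c=np.asarray(X,float)@f['R'].T+f['t'];F=192/np.tan(np.radians(f['vertical_fov'])/2)
    return np.c_[F*c[:,0]/c[:,2]+f['cx'],F*c[:,1]/c[:,2]+f['cy']]
def ray(f,u,v,z):
    F=192/np.tan(np.radians(f['vertical_fov'])/2)
    d=f['R'].T@np.array([(u-f['cx'])/F,(v-f['cy'])/F,1]);o=-f['R'].T@f['t'];return o+d*(z-o[2])/d[2]
def box(x0,x1,y0,y1,z0,z1):return np.array([[x,y,z] for x in(x0,x1) for y in(y0,y1) for z in(z0,z1)],float)
g=box(-24,24,-7,7,12,44);r=np.sqrt(.5);gb=g.copy();gb[:,0]=-13+r*(g[:,0]+g[:,1]);gb[:,1]=-13+r*(-g[:,0]+g[:,1])
M={'L':[box(-53,53,-53,-5,0,12),box(-53,-5,-53,53,0,12),gb],'T':[box(-71,71,-96,96,0,15)],
 'B':[box(-24,24,-79.5,79.5,0,12),box(-7,7,-24,24,12,44)]}
def render(f,m,p,z=0,S=4):
    im=np.zeros((384*S,512*S),np.uint8);c,s=np.cos(p[2]),np.sin(p[2])
    for b in M[m]:
        X=np.c_[p[0]+c*b[:,0]-s*b[:,1],p[1]+s*b[:,0]+c*b[:,1],b[:,2]+z]
        cv2.fillConvexPoly(im,cv2.convexHull(np.round((proj(f,X)+.5)*S-.5).astype(np.int32)),1)
    return cv2.resize(im.astype(np.float32),(512,384),interpolation=cv2.INTER_AREA)
def mask(f,win,th=None):
    im=cv2.GaussianBlur(f['img'],(3,3),0).astype(float);d=np.clip(im[...,0]-im[...,2],0,255).astype(np.uint8);u0,u1,v0,v1=win
    t,_=cv2.threshold(d[v0:v1,u0:u1].copy(),0,255,cv2.THRESH_OTSU)
    m=np.zeros(d.shape,np.float32);m[v0:v1,u0:u1]=d[v0:v1,u0:u1]>(th or t);
    n,l,st,_=cv2.connectedComponentsWithStats(m.astype(np.uint8))
    m=(l==1+np.argmax(st[1:,4])).astype(np.uint8);return cv2.morphologyEx(m,cv2.MORPH_CLOSE,np.ones((7,7))).astype(np.float32) if 0 else m.astype(np.float32),t
def fit(views,m,p0,z=0):
    def c(p):
        e=0
        for f,k in views:
            q=render(f,m,p,z);e+=np.abs(q-k).sum()/k.sum()
        return e/len(views)
    best=min(((c([p0[0],p0[1],a]),a) for a in np.arange(0,2*np.pi,np.pi/12)))
    x=np.array([p0[0],p0[1],best[1]])
    for sc in(8,3):
        x=minimize(c,x,method='Nelder-Mead',options=dict(initial_simplex=x+np.array([[0,0,0],[sc,0,0],[0,sc,0],[0,0,.02*sc]]),xatol=.02,fatol=1e-5)).x
    return np.r_[x,c(x)]
E
python3 - <<'E'
from h import *
T,S=[pickle.load(open(n+'.pkl','rb')) for n in('top','scene')]
vis={'top':T['img'].copy(),'scene':S['img'].copy()}
for n,m,wt,ws in[('L1','L',(122,196,128,196),(203,274,136,176)),('L2','L',(256,342,108,172),(296,362,188,242)),('T','T',(268,394,174,276),(198,336,217,326)),('B','B',(130,228,212,280),(160,200,158,218))]:
    kt,a=mask(T,wt);ks,b=mask(S,ws);v,u=np.nonzero(kt);p=ray(T,u.mean(),v.mean(),6)
    print(n,a,b,kt.sum(),ks.sum())
    for V in([(T,kt)],[(S,ks)],[(T,kt),(S,ks)]): x=fit(V,m,p);print(np.round(x,3))
    for k,f in(('top',T),('scene',S)):
        cs,_=cv2.findContours((render(f,m,x)>.5).astype(np.uint8),0,1);cv2.drawContours(vis[k],cs,-1,(0,255,0),1)
o=np.vstack([cv2.resize(vis['top'][100:290,120:400],(798,541))]);cv2.imwrite('pics/fit.png',o[...,::-1])
E
```

```text
L1 39.0 32.0 1986.0 1049.0
[6.03230e+02 2.99879e+02 6.24800e+00 1.31000e-01]
[ 6.05365e+02  3.05683e+02 -1.10000e-01  1.89000e-01]
[ 6.04289e+02  3.01444e+02 -7.70000e-02  1.67000e-01]
L2 39.0 34.0 1896.0 1366.0
[6.65865e+02 2.91620e+01 5.56000e+00 1.18000e-01]
[6.68323e+02 3.40180e+01 5.54500e+00 2.33000e-01]
[6.6560e+02 3.0609e+01 5.5570e+00 1.8400e-01]
T 27.0 25.0 6974.0 6451.0
[ 4.81653e+02 -2.67720e+01  1.92000e-01  1.14000e-01]
[ 4.82301e+02 -2.21110e+01  1.41000e-01  1.48000e-01]
[ 4.80807e+02 -2.33800e+01  1.89000e-01  1.36000e-01]
B 41.0 35.0 2148.0 1064.0
[4.39279e+02 2.57313e+02 2.66300e+00 6.00000e-02]
[4.42057e+02 2.63785e+02 2.67400e+00 1.62000e-01]
[4.39096e+02 2.58150e+02 2.66500e+00 1.20000e-01]
```

View pics/fit.png

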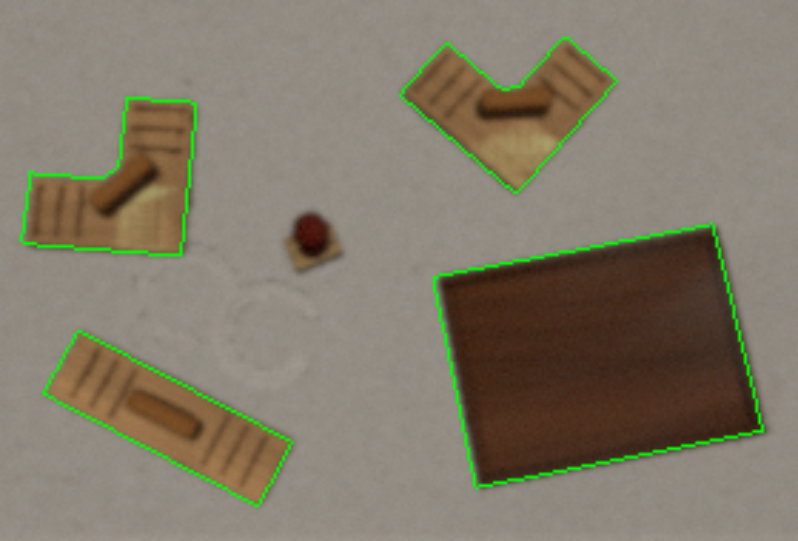

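The overlay matches: L1 is centred near top-view (165,170), L2 near (300,135), the tray near (330,225), and the bar near (178,247). The two cameras differ by about 4 mm, so I'll check with the wrist camera.

```bash
cat > plan.py <<'E'
import numpy as np,json
from rig import *
def plan(x,y,z,yaw,claw,n,cur=None):
    s=sense();p,a=(s['eef_pos'],s['tcp_rot'][2]) if cur is None else cur
    p=np.array(p,float);d=np.array([x,y,z])-p;w=(yaw-a+np.pi)%(2*np.pi)-np.pi
    rows=[];cp=p.copy()
    for i in range(n):
        r=p+d*(i+1)/n-cp;ca,sa=np.cos(a),np.sin(a)
        q=np.round([ca*r[0]+sa*r[1],sa*r[0]-ca*r[1],-r[2]]);t=round(-w/n,3)
        rows.append({"claw":claw,"delta_pos":q.tolist(),"turn":t})
        cp=cp+np.array([ca*q[0]+sa*q[1],sa*q[0]-ca*q[1],-q[2]]);a-=t
    for i in range(0,n,8):print(json.dumps(rows[i:i+8]).replace('"',''))
    print('end',cp.round(1),round(a,3));return cp,a
E
python3 - <<'E'
from plan import *
plan(585,287,190,2.30,60,20)
E
```

```text
[{claw: 60, delta_pos: [-25.0, -11.0, 2.0], turn: 0.031}, {claw: 60, delta_pos: [-26.0, -9.0, 3.0], turn: 0.031}, {claw: 60, delta_pos: [-26.0, -9.0, 2.0], turn: 0.031}, {claw: 60, delta_pos: [-26.0, -9.0, 3.0], turn: 0.031}, {claw: 60, delta_pos: [-26.0, -7.0, 2.0], turn: 0.031}, {claw: 60, delta_pos: [-27.0, -7.0, 3.0], turn: 0.031}, {claw: 60, delta_pos: [-26.0, -5.0, 2.0], turn: 0.031}, {claw: 60, delta_pos: [-27.0, -5.0, 2.0], turn: 0.031}]
[{claw: 60, delta_pos: [-27.0, -4.0, 3.0], turn: 0.031}, {claw: 60, delta_pos: [-27.0, -4.0, 2.0], turn: 0.031}, {claw: 60, delta_pos: [-28.0, -2.0, 3.0], turn: 0.031}, {claw: 60, delta_pos: [-27.0, -2.0, 2.0], turn: 0.031}, {claw: 60, delta_pos: [-27.0, -0.0, 3.0], turn: 0.031}, {claw: 60, delta_pos: [-28.0, -0.0, 2.0], turn: 0.031}, {claw: 60, delta_pos: [-27.0, 1.0, 2.0], turn: 0.031}, {claw: 60, delta_pos: [-27.0, 2.0, 3.0], turn: 0.031}]
[{claw: 60, delta_pos: [-27.0, 2.0, 2.0], turn: 0.031}, {claw: 60, delta_pos: [-28.0, 4.0, 3.0], turn: 0.031}, {claw: 60, delta_pos: [-27.0, 4.0, 2.0], turn: 0.031}, {claw: 60, delta_pos: [-26.0, 5.0, 3.0], turn: 0.031}]
end [584.4 287.  189.6] 2.292
```

>>> {"name": "step_arm", "arguments": {"motion": [{"claw":60,"delta_pos":[-25,-11,2],"turn":0.031},{"claw":60,"delta_pos":[-26,-9,3],"turn":0.031},{"claw":60,"delta_pos":[-26,-9,2],"turn":0.031},{"claw":60,"delta_pos":[-26,-9,3],"turn":0.031},{"claw":60,"delta_pos":[-26,-7,2],"turn":0.031},{"claw":60,"delta_pos":[-27,-7,3],"turn":0.031},{"claw":60,"delta_pos":[-26,-5,2],"turn":0.031},{"claw":60,"delta_pos":[-27,-5,2],"turn":0.031}]}}

```text
clock: 0.77
eef_pos: [320.2, 479.4, 219.9]
tcp_rot: [-3.141, -0.0, 2.662]
contact_force: [0.2, 0.9, 0.2]
opening: 0.705
grasp_force: 0.0
```

>>> {"name": "step_arm", "arguments": {"motion": [{"claw":60,"delta_pos":[-27,-4,3],"turn":0.031},{"claw":60,"delta_pos":[-27,-4,2],"turn":0.031},{"claw":60,"delta_pos":[-28,-2,3],"turn":0.031},{"claw":60,"delta_pos":[-27,-2,2],"turn":0.031},{"claw":60,"delta_pos":[-27,0,3],"turn":0.031},{"claw":60,"delta_pos":[-28,0,2],"turn":0.031},{"claw":60,"delta_pos":[-27,1,2],"turn":0.031},{"claw":60,"delta_pos":[-27,2,3],"turn":0.031}]}}

```text
clock: 1.43
eef_pos: [497.5, 350.9, 200.0]
tcp_rot: [-3.141, -0.0, 2.414]
contact_force: [-1.3, 0.2, -0.2]
opening: 0.699
grasp_force: 0.0
```

>>> {"name": "step_arm", "arguments": {"motion": [{"claw":60,"delta_pos":[-27,2,2],"turn":0.031},{"claw":60,"delta_pos":[-28,4,3],"turn":0.031},{"claw":60,"delta_pos":[-27,4,2],"turn":0.031},{"claw":60,"delta_pos":[-26,5,3],"turn":0.031},{"claw":60,"delta_pos":[0,0,0],"turn":0},{"claw":60,"delta_pos":[0,0,0],"turn":0}]}}

```text
clock: 1.93
eef_pos: [584.9, 286.3, 189.5]
tcp_rot: [-3.14, -0.0, 2.29]
contact_force: [-0.4, -0.4, -0.1]
opening: 0.7
grasp_force: 0.0
```

```bash
python3 - <<'E'
from h import *
from rig import *
import pickle
s=sense();print(s['clock'],s['eef_pos'],s['tcp_rot'],s['qpos'])
f=grab_frame('wrist');pickle.dump(f,open('w1.pkl','wb'))
im=f['img'].copy()
for p,c in(((603.2,299.9,-.035),(0,255,0)),((605.4,305.7,-.11),(255,0,0))):
    cs,_=cv2.findContours((render(f,'L',p)>.5).astype(np.uint8),0,1);cv2.drawContours(im,cs,-1,c,1)
k,_=mask(f,(0,512,0,384));print(k.sum(),fit([(f,k)],'L',(604,302)))
cv2.imwrite('pics/w1.png',im[...,::-1])
E
```

```text
1.9333 [584.94437234 286.32218782 189.51140004] [-3.14048445e+00 -3.81816603e-04  2.28992353e+00] [ 4.52858559e-01  4.41089574e-01  1.61791505e+00  8.68542049e-05
  1.08375765e+00 -2.66309551e-01]
7414.0 [796.         -28.66666667   2.91386422   1.        ]
```

View pics/w1.png

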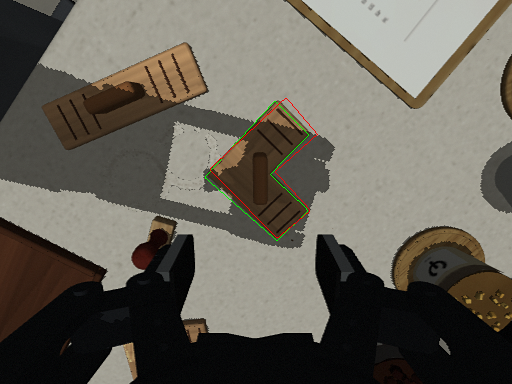

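The wrist view shows L1 at about (262,170). The top-camera pose (green) is within 2–3 px. I'll refine it using a shadow-robust hue ratio.

```bash
cat >> h.py <<'E'
def rmask(f,m,p,z=0,pad=14):
    im=cv2.GaussianBlur(f['img'],(3,3),0).astype(float);d=((im[...,0]-im[...,2])/(im.max(2)+15)*255).clip(0,255).astype(np.uint8)
    w=cv2.dilate((render(f,m,p,z)>0).astype(np.uint8),np.ones((pad*2+1,)*2))>0
    t,_=cv2.threshold(d[w],0,255,cv2.THRESH_OTSU);k=((d>t)&w).astype(np.uint8)
    n,l,st,_=cv2.connectedComponentsWithStats(k);k=(l==1+np.argmax(st[1:,4])).astype(np.uint8)
    return cv2.morphologyEx(k,cv2.MORPH_CLOSE,np.ones((5,5))).astype(np.float32)
def wfit(f,m,p,z=0):
    k=rmask(f,m,p,z);x=np.array(p,float)
    c=lambda q:np.abs(render(f,m,q,z)-k).sum()/k.sum()
    for sc in(4,2):x=minimize(c,x,method='Nelder-Mead',options=dict(initial_simplex=x+np.array([[0,0,0],[sc,0,0],[0,sc,0],[0,0,.02*sc]]),xatol=.02,fatol=1e-5)).x
    return np.r_[x,c(x)]
E
python3 - <<'E'
from h import *
from plan import *
f=pickle.load(open('w1.pkl','rb'));x=wfit(f,'L',(603.2,299.9,-.035));print(x)
print(wfit(f,'B',(439.3,257.3,2.663)))
b=x[:2]+np.array([[np.cos(x[2]),-np.sin(x[2])],[np.sin(x[2]),np.cos(x[2])]])@[-13,-13];print(b)
y=x[2]+np.pi*.75
c=plan(b[0],b[1],60,y,60,6);plan(b[0],b[1],24,y,60,3,c)
E
```

```text
[ 6.03048795e+02  3.01732049e+02 -5.85723892e-02  3.50874066e-02]
[4.39198167e+02 2.58320486e+02 2.66810879e+00 3.85494344e-02]
[589.31008293 289.51534777]
[{claw: 60, delta_pos: [-0.0, 1.0, 22.0], turn: -0.001}, {claw: 60, delta_pos: [-0.0, 1.0, 21.0], turn: -0.001}, {claw: 60, delta_pos: [-1.0, 1.0, 22.0], turn: -0.001}, {claw: 60, delta_pos: [-0.0, 1.0, 21.0], turn: -0.001}, {claw: 60, delta_pos: [-0.0, 1.0, 22.0], turn: -0.001}, {claw: 60, delta_pos: [-1.0, 1.0, 22.0], turn: -0.001}]
end [590.  289.5  59.7] 2.297
[{claw: 60, delta_pos: [0.0, -0.0, 12.0], turn: -0.0}, {claw: 60, delta_pos: [0.0, -0.0, 12.0], turn: -0.0}, {claw: 60, delta_pos: [0.0, -0.0, 12.0], turn: -0.0}]
end [590.  289.5  23.7] 2.297
```

>>> {"name": "step_arm", "arguments": {"motion": [{"claw":60,"delta_pos":[0,1,22],"turn":0},{"claw":60,"delta_pos":[0,1,21],"turn":0},{"claw":60,"delta_pos":[-1,1,22],"turn":0},{"claw":60,"delta_pos":[0,1,21],"turn":-0.005},{"claw":60,"delta_pos":[0,1,22],"turn":0},{"claw":60,"delta_pos":[-1,1,22],"turn":0},{"claw":60,"delta_pos":[0,0,18],"turn":0},{"claw":60,"delta_pos":[0,0,17],"turn":0}], "force": 40}}

```text
clock: 2.65
eef_pos: [588.9, 290.7, 24.2]
tcp_rot: [-3.141, -0.0, 2.299]
contact_force: [0.4, -0.4, 0.6]
opening: 0.703
grasp_force: 0.0
```

>>> {"name": "step_arm", "arguments": {"motion": [{"claw":5,"delta_pos":[0,0,0],"turn":0},{"claw":5,"delta_pos":[0,0,0],"turn":0},{"claw":5,"delta_pos":[0,0,0],"turn":0},{"claw":5,"delta_pos":[0,0,0],"turn":0},{"claw":5,"delta_pos":[0,0,0],"turn":0},{"claw":5,"delta_pos":[0,0,0],"turn":0}]}}

```text
clock: 3.15
eef_pos: [591.0, 290.6, 26.8]
tcp_rot: [3.139, 0.0, 2.297]
contact_force: [-1.5, 1.9, 6.9]
opening: 0.158
grasp_force: 40.0
```

```bash
python3 - <<'E'
from plan import *
c=plan(591,290.6,147,2.297,5,5);plan(476.5,-68,140,2.547,5,16,c)
E
```

```text
[{claw: 5, delta_pos: [0.0, 0.0, -24.0], turn: -0.0}, {claw: 5, delta_pos: [0.0, 0.0, -24.0], turn: -0.0}, {claw: 5, delta_pos: [0.0, 0.0, -24.0], turn: -0.0}, {claw: 5, delta_pos: [0.0, 0.0, -24.0], turn: -0.0}, {claw: 5, delta_pos: [0.0, 0.0, -24.0], turn: -0.0}]
end [591.  290.6 146.8] 2.297
[{claw: 5, delta_pos: [-12.0, -20.0, 0.0], turn: -0.016}, {claw: 5, delta_pos: [-12.0, -21.0, 1.0], turn: -0.016}, {claw: 5, delta_pos: [-11.0, -20.0, 0.0], turn: -0.016}, {claw: 5, delta_pos: [-11.0, -21.0, 1.0], turn: -0.016}, {claw: 5, delta_pos: [-11.0, -21.0, 0.0], turn: -0.016}, {claw: 5, delta_pos: [-10.0, -21.0, 1.0], turn: -0.016}, {claw: 5, delta_pos: [-10.0, -21.0, -0.0], turn: -0.016}, {claw: 5, delta_pos: [-10.0, -22.0, 0.0], turn: -0.016}]
[{claw: 5, delta_pos: [-9.0, -21.0, 1.0], turn: -0.016}, {claw: 5, delta_pos: [-9.0, -22.0, 0.0], turn: -0.016}, {claw: 5, delta_pos: [-9.0, -22.0, 1.0], turn: -0.016}, {claw: 5, delta_pos: [-8.0, -22.0, 0.0], turn: -0.016}, {claw: 5, delta_pos: [-8.0, -22.0, 1.0], turn: -0.016}, {claw: 5, delta_pos: [-8.0, -22.0, -0.0], turn: -0.016}, {claw: 5, delta_pos: [-7.0, -23.0, 0.0], turn: -0.016}, {claw: 5, delta_pos: [-7.0, -22.0, 1.0], turn: -0.016}]
end [477.  -67.9 139.8] 2.553
```

>>> {"name": "step_arm", "arguments": {"motion": [{"claw":5,"delta_pos":[0,0,-20],"turn":0},{"claw":5,"delta_pos":[0,0,-25],"turn":0},{"claw":5,"delta_pos":[0,0,-25],"turn":0},{"claw":5,"delta_pos":[0,0,-25],"turn":0},{"claw":5,"delta_pos":[0,0,-25],"turn":0}]}}

```text
clock: 3.57
eef_pos: [590.2, 289.6, 146.8]
tcp_rot: [3.141, 0.0, 2.297]
contact_force: [-0.8, 0.1, -0.8]
opening: 0.151
grasp_force: 39.2
```

>>> {"name": "step_arm", "arguments": {"motion": [{"claw":5,"delta_pos":[-12,-20,0],"turn":-0.016},{"claw":5,"delta_pos":[-12,-21,1],"turn":-0.016},{"claw":5,"delta_pos":[-11,-20,0],"turn":-0.016},{"claw":5,"delta_pos":[-11,-21,1],"turn":-0.016},{"claw":5,"delta_pos":[-11,-21,0],"turn":-0.016},{"claw":5,"delta_pos":[-10,-21,1],"turn":-0.016},{"claw":5,"delta_pos":[-10,-21,0],"turn":-0.016},{"claw":5,"delta_pos":[-10,-22,0],"turn":-0.016}]}}

```text
clock: 4.23
eef_pos: [532.7, 109.3, 142.7]
tcp_rot: [3.141, 0.0, 2.426]
contact_force: [0.0, 0.3, -0.5]
opening: 0.154
grasp_force: 39.3
```

>>> {"name": "step_arm", "arguments": {"motion": [{"claw":5,"delta_pos":[-9,-21,1],"turn":-0.016},{"claw":5,"delta_pos":[-9,-22,0],"turn":-0.016},{"claw":5,"delta_pos":[-9,-22,1],"turn":-0.016},{"claw":5,"delta_pos":[-8,-22,0],"turn":-0.016},{"claw":5,"delta_pos":[-8,-22,1],"turn":-0.016},{"claw":5,"delta_pos":[-8,-22,0],"turn":-0.016},{"claw":5,"delta_pos":[-7,-20,0],"turn":-0.016},{"claw":5,"delta_pos":[0,0,0],"turn":0}]}}

```text
clock: 4.9
eef_pos: [483.7, -46.8, 139.6]
tcp_rot: [-3.141, 0.0, 2.536]
contact_force: [-0.5, 0.7, -1.0]
opening: 0.154
grasp_force: 39.4
```

```bash
python3 - <<'E'
from h import *
from rig import *
s=sense();print(s['clock'],s['eef_pos'],s['tcp_rot'],s['opening'],s['grasp_force'])
f=grab_frame('wrist');pickle.dump(f,open('w2.pkl','wb'));im=f['img'].copy()
p=s['eef_pos'];y=s['tcp_rot'][2]-.75*np.pi;c,n=np.cos(y),np.sin(y);L=(p[0]+13*c-13*n,p[1]+13*n+13*c,y)
T=(481.6,-25.5,.19)
for m,q,z,col in(('L',L,p[2]-27,(0,255,0)),('T',T,0,(255,0,0)),('L',(665.8,30.6,-.74),0,(0,0,255))):
    cs,_=cv2.findContours((render(f,m,q,z)>.5).astype(np.uint8),0,1);cv2.drawContours(im,cs,-1,col,1)
print(L,wfit(f,'L',L,p[2]-27),wfit(f,'L',(665.8,30.6,-.74)))
cv2.imwrite('pics/w2.png',im[...,::-1])
E
```

```text
4.9 [483.71824924 -46.78277915 139.58640376] [-3.14068087e+00  3.57995745e-04  2.53597719e+00] 0.15401127793908548 39.38355088233948
(np.float64(494.1841175938732), np.float64(-31.66770060150752), np.float64(0.179782696876007)) [ 4.84648852e+02 -2.80348566e+01  4.63372302e-02  4.25007850e-01] [ 6.66025584e+02  3.16261178e+01 -7.51210268e-01  3.55470508e-01]
```

View pics/w2.png

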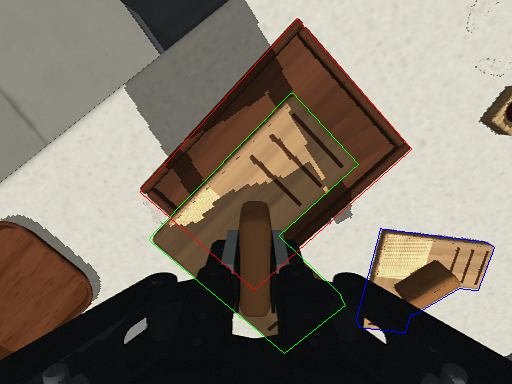

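The held L1 (green) and the tray outline (red, top corner at about (298,19)) both match the image. Next I'll place L1.

```bash
python3 - <<'E'
from plan import *
c=plan(476.5,-68,130,2.553,5,2);c=plan(476.5,-68,33,2.553,5,6,c)
E
```

```text
[{claw: 5, delta_pos: [-3.0, -11.0, 5.0], turn: -0.009}, {claw: 5, delta_pos: [-3.0, -12.0, 5.0], turn: -0.009}]
end [476.3 -67.9 129.7] 2.552
[{claw: 5, delta_pos: [-0.0, 0.0, 16.0], turn: -0.0}, {claw: 5, delta_pos: [-0.0, 0.0, 16.0], turn: -0.0}, {claw: 5, delta_pos: [-0.0, 0.0, 16.0], turn: -0.0}, {claw: 5, delta_pos: [-0.0, 0.0, 16.0], turn: -0.0}, {claw: 5, delta_pos: [-0.0, 0.0, 17.0], turn: -0.0}, {claw: 5, delta_pos: [-0.0, 0.0, 16.0], turn: -0.0}]
end [476.3 -67.9  32.7] 2.552
```

>>> {"name": "step_arm", "arguments": {"motion": [{"claw":5,"delta_pos":[-3,-11,5],"turn":-0.009},{"claw":5,"delta_pos":[-3,-12,5],"turn":-0.009},{"claw":5,"delta_pos":[0,0,20],"turn":0},{"claw":5,"delta_pos":[0,0,25],"turn":0},{"claw":5,"delta_pos":[0,0,25],"turn":0},{"claw":5,"delta_pos":[0,0,15],"turn":0},{"claw":5,"delta_pos":[0,0,9],"turn":0},{"claw":5,"delta_pos":[0,0,3],"turn":0}]}}

```text
clock: 5.62
eef_pos: [476.2, -65.9, 31.5]
tcp_rot: [-3.141, -0.002, 2.555]
contact_force: [-13.7, 3.1, 48.4]
opening: 0.154
grasp_force: 46.3
```

>>> {"name": "step_arm", "arguments": {"motion": [{"claw":5,"delta_pos":[0,0,1],"turn":0},{"claw":5,"delta_pos":[0,0,0],"turn":0}]}}

```text
clock: 5.78
eef_pos: [477.3, -66.1, 31.9]
tcp_rot: [3.141, 0.0, 2.555]
contact_force: [-0.0, -0.6, -1.9]
opening: 0.159
grasp_force: 39.4
```

>>> {"name": "step_arm", "arguments": {"motion": [{"claw":40,"delta_pos":[0,0,0],"turn":0},{"claw":40,"delta_pos":[0,0,0],"turn":0},{"claw":40,"delta_pos":[0,0,0],"turn":0},{"claw":40,"delta_pos":[0,0,-10],"turn":0},{"claw":40,"delta_pos":[0,0,-25],"turn":0},{"claw":50,"delta_pos":[0,0,-30],"turn":0},{"claw":60,"delta_pos":[0,0,-30],"turn":0},{"claw":60,"delta_pos":[0,0,-25],"turn":0}]}}

```text
clock: 6.45
eef_pos: [477.1, -66.5, 154.0]
tcp_rot: [3.141, 0.001, 2.555]
contact_force: [0.7, -0.4, 0.6]
opening: 0.7
grasp_force: 0.0
```

```bash
python3 - <<'E'
from plan import *
# L2 est (666,30.8,-.74)
x=np.array([666,30.8,-.74]);b=x[:2]+np.array([[np.cos(x[2]),-np.sin(x[2])],[np.sin(x[2]),np.cos(x[2])]])@[-13,-13];print(b,sense()['eef_pos'])
plan(b[0],b[1],190,x[2]+.75*np.pi,60,16)
E
```

```text
[647.63416589  29.96565159] [477.12694745 -66.54065128 154.04806387]
[{claw: 60, delta_pos: [-6.0, 11.0, -2.0], turn: 0.059}, {claw: 60, delta_pos: [-4.0, 11.0, -2.0], turn: 0.059}, {claw: 60, delta_pos: [-5.0, 12.0, -3.0], turn: 0.059}, {claw: 60, delta_pos: [-3.0, 11.0, -2.0], turn: 0.059}, {claw: 60, delta_pos: [-3.0, 12.0, -2.0], turn: 0.059}, {claw: 60, delta_pos: [-2.0, 12.0, -2.0], turn: 0.059}, {claw: 60, delta_pos: [-1.0, 13.0, -3.0], turn: 0.059}, {claw: 60, delta_pos: [-1.0, 12.0, -2.0], turn: 0.059}]
[{claw: 60, delta_pos: [-0.0, 12.0, -2.0], turn: 0.059}, {claw: 60, delta_pos: [1.0, 12.0, -2.0], turn: 0.059}, {claw: 60, delta_pos: [1.0, 12.0, -3.0], turn: 0.059}, {claw: 60, delta_pos: [2.0, 12.0, -2.0], turn: 0.059}, {claw: 60, delta_pos: [3.0, 12.0, -2.0], turn: 0.059}, {claw: 60, delta_pos: [4.0, 12.0, -2.0], turn: 0.059}, {claw: 60, delta_pos: [4.0, 12.0, -3.0], turn: 0.059}, {claw: 60, delta_pos: [5.0, 11.0, -2.0], turn: 0.059}]
end [647.9  29.9 190. ] 1.611
```

>>> {"name": "step_arm", "arguments": {"motion": [{"claw":60,"delta_pos":[-6,11,-2],"turn":0.059},{"claw":60,"delta_pos":[-4,11,-2],"turn":0.059},{"claw":60,"delta_pos":[-5,12,-3],"turn":0.059},{"claw":60,"delta_pos":[-3,11,-2],"turn":0.059},{"claw":60,"delta_pos":[-3,12,-2],"turn":0.059},{"claw":60,"delta_pos":[-2,12,-2],"turn":0.059},{"claw":60,"delta_pos":[-1,13,-3],"turn":0.059},{"claw":60,"delta_pos":[-1,12,-2],"turn":0.059}]}}

```text
clock: 7.12
eef_pos: [562.8, -17.6, 170.5]
tcp_rot: [3.141, 0.0, 2.08]
contact_force: [0.5, -0.8, 0.7]
opening: 0.705
grasp_force: 0.0
```

>>> {"name": "step_arm", "arguments": {"motion": [{"claw":60,"delta_pos":[0,12,-2],"turn":0.059},{"claw":60,"delta_pos":[1,12,-2],"turn":0.059},{"claw":60,"delta_pos":[1,12,-3],"turn":0.059},{"claw":60,"delta_pos":[2,12,-2],"turn":0.059},{"claw":60,"delta_pos":[3,12,-2],"turn":0.059},{"claw":60,"delta_pos":[4,12,-2],"turn":0.059},{"claw":60,"delta_pos":[4,12,-3],"turn":0.059},{"claw":60,"delta_pos":[5,11,-2],"turn":0.059}]}}

```text
clock: 7.78
eef_pos: [648.2, 30.3, 188.6]
tcp_rot: [3.141, -0.0, 1.608]
contact_force: [0.5, 0.4, 0.3]
opening: 0.704
grasp_force: 0.0
```

>>> {"name": "step_arm", "arguments": {"motion": [{"claw":60,"delta_pos":[0,0,0],"turn":0},{"claw":60,"delta_pos":[0,0,0],"turn":0}]}}

```text
clock: 7.95
eef_pos: [647.6, 30.1, 187.9]
tcp_rot: [3.141, 0.0, 1.613]
contact_force: [-0.7, -0.6, -0.2]
opening: 0.705
grasp_force: 0.0
```

```bash
python3 - <<'E'
from h import *
from plan import *
f=grab_frame('wrist');pickle.dump(f,open('w3.pkl','wb'));im=f['img'].copy()
x=wfit(f,'L',(666,30.8,-.74));print(x,sense()['eef_pos'],sense()['qpos'])
T=(481.6,-25.5,.19);y=2.555-.75*np.pi;c,n=np.cos(y),np.sin(y);L1=(477.2+13*c-13*n,-66.3+13*n+13*c,y);print(L1)
for m,q,z,col in(('L',x,0,(0,255,0)),('T',T,0,(255,0,0)),('L',L1,5,(0,0,255))):
    cs,_=cv2.findContours((render(f,m,q,z)>.5).astype(np.uint8),0,1);cv2.drawContours(im,cs,-1,col,1)
cv2.imwrite('pics/w3.png',im[...,::-1])
g=grab_frame('top');pickle.dump(g,open('t3.pkl','wb'));cv2.imwrite('pics/t3.png',cv2.resize(g['img'][90:290,120:400],(784,560),interpolation=2)[...,::-1])
b=x[:2]+np.array([[np.cos(x[2]),-np.sin(x[2])],[np.sin(x[2]),np.cos(x[2])]])@[-13,-13];print(b)
plan(b[0],b[1],26,x[2]+np.pi*.75,60,8)
E
```

```text
[ 6.65209471e+02  3.20885370e+01 -7.25632743e-01  3.82560715e-02] [647.02228588  29.81447527 187.54960004] [ 4.37979719e-02  4.37555603e-01  1.62834755e+00 -1.47057416e-04
  1.07616900e+00  1.57251732e-03]
(np.float64(487.37646081064855), np.float64(-50.98857794424912), 0.19880550980765532)
[646.85751968  30.99041713]
[{claw: 60, delta_pos: [0.0, 0.0, 20.0], turn: -0.002}, {claw: 60, delta_pos: [0.0, 0.0, 20.0], turn: -0.002}, {claw: 60, delta_pos: [0.0, 0.0, 21.0], turn: -0.002}, {claw: 60, delta_pos: [1.0, 0.0, 20.0], turn: -0.002}, {claw: 60, delta_pos: [-0.0, 0.0, 20.0], turn: -0.002}, {claw: 60, delta_pos: [-0.0, 0.0, 20.0], turn: -0.002}, {claw: 60, delta_pos: [0.0, 0.0, 20.0], turn: -0.002}, {claw: 60, delta_pos: [0.0, 0.0, 20.0], turn: -0.002}]
end [646.7  30.7  26.4] 1.629
```

View pics/w3.png

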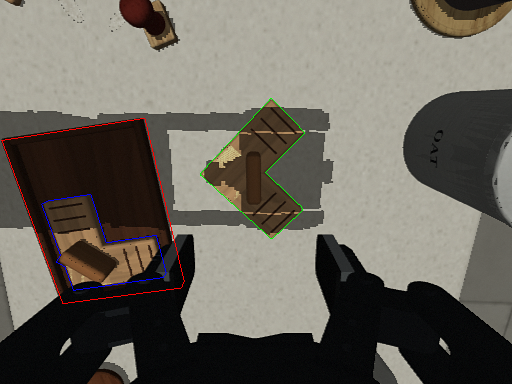

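L2 fits well (centre about (255,170)). L1 lies flat in the tray within about 2 mm of plan. Next I'll grasp L2.

>>> {"name": "step_arm", "arguments": {"motion": [{"claw":60,"delta_pos":[0,0,20],"turn":-0.003},{"claw":60,"delta_pos":[0,0,20],"turn":-0.003},{"claw":60,"delta_pos":[1,0,21],"turn":-0.003},{"claw":60,"delta_pos":[0,0,20],"turn":-0.003},{"claw":60,"delta_pos":[0,0,20],"turn":-0.003},{"claw":60,"delta_pos":[0,0,20],"turn":0},{"claw":60,"delta_pos":[0,0,20],"turn":0},{"claw":60,"delta_pos":[0,0,19],"turn":0}], "force": 40}}

```text
clock: 8.72
eef_pos: [646.6, 30.5, 26.4]
tcp_rot: [-3.141, 0.0, 1.627]
contact_force: [-0.5, 0.5, 0.5]
opening: 0.704
grasp_force: 0.0
```

>>> {"name": "step_arm", "arguments": {"motion": [{"claw":5,"delta_pos":[0,0,0],"turn":0},{"claw":5,"delta_pos":[0,0,0],"turn":0},{"claw":5,"delta_pos":[0,0,0],"turn":0},{"claw":5,"delta_pos":[0,0,0],"turn":0},{"claw":5,"delta_pos":[0,0,0],"turn":0},{"claw":5,"delta_pos":[0,0,0],"turn":0}]}}

```text
clock: 9.22
eef_pos: [648.7, 30.9, 29.0]
tcp_rot: [3.139, 0.0, 1.626]
contact_force: [-1.1, -1.2, 8.5]
opening: 0.154
grasp_force: 40.2
```

>>> {"name": "step_arm", "arguments": {"motion": [{"claw":5,"delta_pos":[0,0,-20],"turn":0},{"claw":5,"delta_pos":[0,0,-25],"turn":0},{"claw":5,"delta_pos":[0,0,-25],"turn":0},{"claw":5,"delta_pos":[0,0,-25],"turn":0},{"claw":5,"delta_pos":[0,0,-25],"turn":0},{"claw":5,"delta_pos":[0,0,0],"turn":0}]}}

```text
clock: 9.72
eef_pos: [650.5, 31.1, 153.1]
tcp_rot: [3.133, 0.0, 1.626]
contact_force: [1.2, 0.1, -0.6]
opening: 0.153
grasp_force: 39.4
```

```bash
python3 - <<'E'
from plan import *
print(sense()['eef_pos'])
plan(487.4,18.4,140,-.593,5,24)
E
```

```text
[650.54509372  31.12138454 153.09759687]
[{claw: 5, delta_pos: [-0.0, -7.0, 1.0], turn: 0.092}, {claw: 5, delta_pos: [-1.0, -7.0, 0.0], turn: 0.092}, {claw: 5, delta_pos: [-1.0, -6.0, 1.0], turn: 0.092}, {claw: 5, delta_pos: [-2.0, -7.0, 0.0], turn: 0.092}, {claw: 5, delta_pos: [-3.0, -6.0, 1.0], turn: 0.092}, {claw: 5, delta_pos: [-3.0, -6.0, 0.0], turn: 0.092}, {claw: 5, delta_pos: [-4.0, -6.0, 1.0], turn: 0.092}, {claw: 5, delta_pos: [-4.0, -5.0, 0.0], turn: 0.092}]
[{claw: 5, delta_pos: [-5.0, -5.0, 1.0], turn: 0.092}, {claw: 5, delta_pos: [-5.0, -5.0, 0.0], turn: 0.092}, {claw: 5, delta_pos: [-5.0, -4.0, 1.0], turn: 0.092}, {claw: 5, delta_pos: [-6.0, -3.0, 1.0], turn: 0.092}, {claw: 5, delta_pos: [-6.0, -3.0, 0.0], turn: 0.092}, {claw: 5, delta_pos: [-7.0, -2.0, 1.0], turn: 0.092}, {claw: 5, delta_pos: [-6.0, -2.0, 0.0], turn: 0.092}, {claw: 5, delta_pos: [-7.0, -1.0, 1.0], turn: 0.092}]
[{claw: 5, delta_pos: [-7.0, -1.0, 0.0], turn: 0.092}, {claw: 5, delta_pos: [-7.0, 0.0, 1.0], turn: 0.092}, {claw: 5, delta_pos: [-6.0, 1.0, 0.0], turn: 0.092}, {claw: 5, delta_pos: [-7.0, 1.0, 1.0], turn: 0.092}, {claw: 5, delta_pos: [-7.0, 2.0, 0.0], turn: 0.092}, {claw: 5, delta_pos: [-6.0, 3.0, 1.0], turn: 0.092}, {claw: 5, delta_pos: [-6.0, 3.0, 1.0], turn: 0.092}, {claw: 5, delta_pos: [-6.0, 4.0, 0.0], turn: 0.092}]
end [487.   18.2 140.1] -0.582
```

>>> {"name": "step_arm", "arguments": {"motion": [{"claw":5,"delta_pos":[0,-7,1],"turn":0.092},{"claw":5,"delta_pos":[-1,-7,0],"turn":0.092},{"claw":5,"delta_pos":[-1,-6,1],"turn":0.092},{"claw":5,"delta_pos":[-2,-7,0],"turn":0.092},{"claw":5,"delta_pos":[-3,-6,1],"turn":0.092},{"claw":5,"delta_pos":[-3,-6,0],"turn":0.092},{"claw":5,"delta_pos":[-4,-6,1],"turn":0.092},{"claw":5,"delta_pos":[-4,-5,0],"turn":0.092}]}}

```text
clock: 10.38
eef_pos: [592.4, 26.5, 142.7]
tcp_rot: [-3.141, 0.001, 0.885]
contact_force: [0.3, 0.2, -1.9]
opening: 0.157
grasp_force: 39.3
```

>>> {"name": "step_arm", "arguments": {"motion": [{"claw":5,"delta_pos":[-5,-5,1],"turn":0.092},{"claw":5,"delta_pos":[-5,-5,0],"turn":0.092},{"claw":5,"delta_pos":[-5,-4,1],"turn":0.092},{"claw":5,"delta_pos":[-6,-3,1],"turn":0.092},{"claw":5,"delta_pos":[-6,-3,0],"turn":0.092},{"claw":5,"delta_pos":[-7,-2,1],"turn":0.092},{"claw":5,"delta_pos":[-6,-2,0],"turn":0.092},{"claw":5,"delta_pos":[-7,-1,1],"turn":0.092}]}}

```text
clock: 11.05
eef_pos: [538.4, 22.3, 138.1]
tcp_rot: [3.142, 0.0, 0.149]
contact_force: [0.3, 0.5, -2.8]
opening: 0.152
grasp_force: 39.3
```

>>> {"name": "step_arm", "arguments": {"motion": [{"claw":5,"delta_pos":[-7,-1,0],"turn":0.092},{"claw":5,"delta_pos":[-7,0,1],"turn":0.092},{"claw":5,"delta_pos":[-6,1,0],"turn":0.092},{"claw":5,"delta_pos":[-7,1,1],"turn":0.092},{"claw":5,"delta_pos":[-7,2,0],"turn":0.092},{"claw":5,"delta_pos":[-6,3,1],"turn":0.092},{"claw":5,"delta_pos":[-6,3,1],"turn":0.092},{"claw":5,"delta_pos":[-6,4,0],"turn":0.092}]}}

```text
clock: 11.72
eef_pos: [483.4, 18.1, 133.9]
tcp_rot: [3.141, 0.0, -0.587]
contact_force: [0.1, 0.1, -2.1]
opening: 0.153
grasp_force: 39.3
```

>>> {"name": "step_arm", "arguments": {"motion": [{"claw":5,"delta_pos":[0,0,0],"turn":0},{"claw":5,"delta_pos":[0,0,0],"turn":0}]}}

```text
clock: 11.88
eef_pos: [483.8, 18.1, 134.2]
tcp_rot: [-3.142, -0.0, -0.579]
contact_force: [0.5, -0.6, -1.5]
opening: 0.151
grasp_force: 39.3
```

```bash
python3 - <<'E'
from h import *
from plan import *
s=sense();p=s['eef_pos'];print(p,s['tcp_rot'])
f=grab_frame('wrist');pickle.dump(f,open('w4.pkl','wb'));im=f['img'].copy()
T=(481.6,-25.5,.19);L1=(487.4,-51,.199);y=s['tcp_rot'][2]-.75*np.pi;c,n=np.cos(y),np.sin(y);L2=(p[0]+13*c-13*n,p[1]+13*n+13*c,y);print(L2)
for m,q,z,col in(('L',L2,p[2]-29,(0,255,0)),('T',T,0,(255,0,0)),('L',L1,5,(0,0,255))):
    cs,_=cv2.findContours((render(f,m,q,z)>.5).astype(np.uint8),0,1);cv2.drawContours(im,cs,-1,col,1)
cv2.imwrite('pics/w4.png',im[...,::-1])
c=plan(487.4,18.4,100,-.587,5,3);plan(487.4,18.4,36,-.587,5,5,c)
E
```

```text
[483.84961122  18.08865514 134.2399455 ] [-3.14158692e+00 -3.01062746e-05 -5.79364578e-01]
(np.float64(473.78408739824613), np.float64(2.704077470111809), np.float64(-2.935559068149208))
[{claw: 5, delta_pos: [1.0, -1.0, 11.0], turn: 0.003}, {claw: 5, delta_pos: [1.0, -0.0, 12.0], turn: 0.003}, {claw: 5, delta_pos: [0.0, -1.0, 11.0], turn: 0.003}]
end [487.1  18.7 100.3] -0.588
[{claw: 5, delta_pos: [0.0, 0.0, 13.0], turn: -0.0}, {claw: 5, delta_pos: [0.0, 0.0, 13.0], turn: -0.0}, {claw: 5, delta_pos: [0.0, 0.0, 13.0], turn: -0.0}, {claw: 5, delta_pos: [0.0, 0.0, 12.0], turn: -0.0}, {claw: 5, delta_pos: [0.0, 0.0, 13.0], turn: -0.0}]
end [487.1  18.7  36.3] -0.588
```

View pics/w4.png

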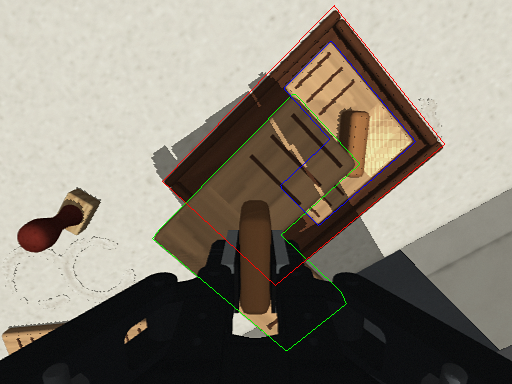

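Held L2 (green) matches, and L1 (blue, at about (350,100)) is where expected with the missing corners facing each other. Next I'll lower L2 slowly.

>>> {"name": "step_arm", "arguments": {"motion": [{"claw":5,"delta_pos":[1,-1,11],"turn":0.003},{"claw":5,"delta_pos":[1,-1,12],"turn":0.003},{"claw":5,"delta_pos":[1,-1,11],"turn":0.003},{"claw":5,"delta_pos":[0,0,15],"turn":0},{"claw":5,"delta_pos":[0,0,15],"turn":0},{"claw":5,"delta_pos":[0,0,13],"turn":0},{"claw":5,"delta_pos":[0,0,0],"turn":0},{"claw":5,"delta_pos":[0,0,0],"turn":0}]}}

```text
clock: 12.6
eef_pos: [487.7, 19.0, 56.2]
tcp_rot: [3.14, 0.002, -0.591]
contact_force: [0.0, -0.0, -1.5]
opening: 0.157
grasp_force: 39.2
```

>>> {"name": "step_arm", "arguments": {"motion": [{"claw":5,"delta_pos":[0,0,6],"turn":0},{"claw":5,"delta_pos":[0,0,6],"turn":0},{"claw":5,"delta_pos":[0,0,4],"turn":0},{"claw":5,"delta_pos":[0,0,2],"turn":0},{"claw":5,"delta_pos":[0,0,2],"turn":0},{"claw":5,"delta_pos":[0,0,1],"turn":0},{"claw":5,"delta_pos":[0,0,1],"turn":0},{"claw":5,"delta_pos":[0,0,0],"turn":0}]}}

```text
clock: 13.27
eef_pos: [488.3, 19.0, 35.3]
tcp_rot: [-3.142, -0.0, -0.591]
contact_force: [-0.5, 0.3, -1.3]
opening: 0.154
grasp_force: 39.3
```

>>> {"name": "step_arm", "arguments": {"motion": [{"claw":5,"delta_pos":[0,0,1],"turn":0},{"claw":5,"delta_pos":[0,0,0],"turn":0},{"claw":5,"delta_pos":[0,0,1],"turn":0},{"claw":5,"delta_pos":[0,0,0],"turn":0}]}}

```text
clock: 13.6
eef_pos: [488.4, 18.9, 33.8]
tcp_rot: [-3.141, -0.0, -0.591]
contact_force: [-1.7, 0.2, 6.7]
opening: 0.158
grasp_force: 40.4
```

Contact came at the expected height (underside about 5 mm). Next I'll release, rise, back away and check.

>>> {"name": "step_arm", "arguments": {"motion": [{"claw":36,"delta_pos":[0,0,0],"turn":0},{"claw":36,"delta_pos":[0,0,0],"turn":0},{"claw":36,"delta_pos":[0,0,0],"turn":0},{"claw":36,"delta_pos":[0,0,-10],"turn":0},{"claw":36,"delta_pos":[0,0,-25],"turn":0},{"claw":50,"delta_pos":[0,0,-35],"turn":0},{"claw":60,"delta_pos":[0,0,-40],"turn":0},{"claw":60,"delta_pos":[0,0,-40],"turn":0}]}}

```text
clock: 14.27
eef_pos: [487.4, 18.9, 185.3]
tcp_rot: [3.141, 0.001, -0.591]
contact_force: [1.5, -0.3, -0.4]
opening: 0.703
grasp_force: 0.0
```

>>> {"name": "step_arm", "arguments": {"motion": [{"claw":60,"delta_pos":[-15,-25,-10],"turn":0},{"claw":60,"delta_pos":[-15,-25,-10],"turn":0},{"claw":60,"delta_pos":[-15,-25,-10],"turn":0},{"claw":60,"delta_pos":[-15,-25,0],"turn":0},{"claw":60,"delta_pos":[-15,-25,0],"turn":0},{"claw":60,"delta_pos":[-15,-25,0],"turn":0},{"claw":60,"delta_pos":[0,0,0],"turn":0},{"claw":60,"delta_pos":[0,0,0],"turn":0}]}}

```text
clock: 14.93
eef_pos: [496.8, 194.7, 213.7]
tcp_rot: [-3.142, -0.0, -0.589]
contact_force: [0.1, 0.2, -0.3]
opening: 0.704
grasp_force: 0.0
```

```bash
python3 - <<'E'
from h import *
from rig import *
print(sense()['eef_pos'])
a=grab_frame('wrist')['img'];b=grab_frame('top')['img'];c=grab_frame('scene')['img']
q=lambda i:cv2.resize(i,(400,300))
o=np.vstack([np.hstack([q(a),q(b)]),np.hstack([q(c),cv2.resize(c[190:340,180:380],(400,300),interpolation=2)])])
cv2.imwrite('pics/end.png',o[...,::-1])
E
```

```text
[496.82337876 194.72366923 213.74940175]
```

View pics/end.png

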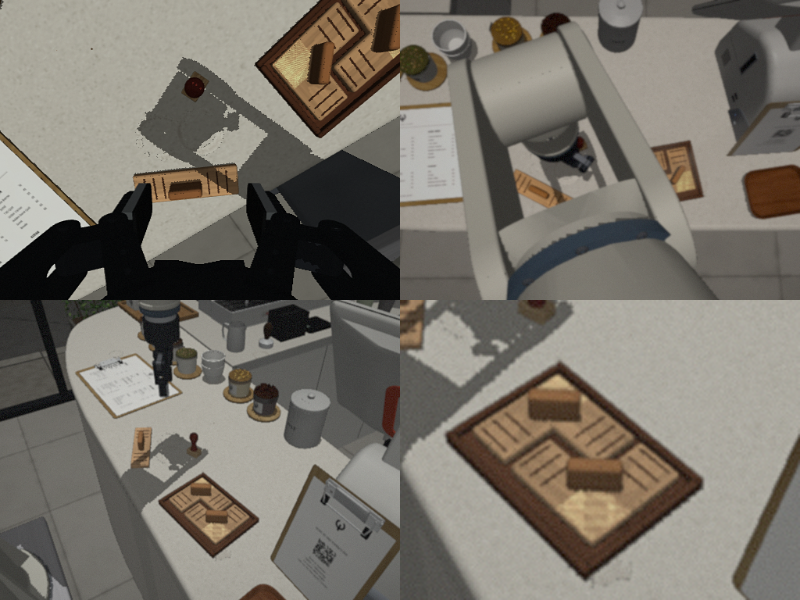

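The lower-right panel shows both L's flat and interlocked in the tray with even gaps, bars at about (555,405) and (595,470). The straight trivet hasn't moved and the gripper is clear.

```bash
python3 -c "
from rig import *
print(sign_off())"
```

```text
the job is handed in; nothing more can be done
None
```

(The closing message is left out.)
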